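Seat the vacuum battery in its charging dock

TASK

Put the long battery pack, the one with a tongue at one end, into the white charging dock on the counter: hook its tongue under the dock's lip first, then swing the other end down until the pack lies flat on the dock's floor, and let go. Leave the short pack without a tongue where it lies.

Things in the scene. Friction and masses are not known exactly. Their poses are not given: they have to be found in the camera images.
- pack: Long grey vacuum battery pack, 0.4 kg. Block 110 (x) x 46 (y) x 38 (z) mm; from its -x end a tongue sticks out 26 mm, 30 mm wide, 7 mm thick, flush with the underside. Black ridges on top near the +x (heel) end. Origin: centre of the block's underside; z up. Starts flat on the counter, its tongue pointing roughly to the robot (within 0.5 rad).
- tongue_tip (a point): Middle of the end of the pack's tongue, on the underside: x = -81 mm, y = 0, z = 0 in the pack's frame; same axes as the pack.
- dock: White dock, fixed, x -98 to 78, y +-39 mm. Origin on the counter, z up. Black pocket floor z = 10 mm; lip at the -x end, which points to the robot within 0.35 rad. Low +x end wall: inner face x = 63 mm, slopes outward up to z = 21. Low side walls: inner faces y = +-30 mm, flared outward, up to z = 19. Seated pack: axes as the dock's, origin x -7 to 8, z 10 mm. No snap or spring.
- lip_edge (a point): Middle of the lower free edge of the dock's lip: x = -62, y = 0, z = 26 mm in the dock's frame, same axes. The lip is 6 mm thick and roofs a slot 64 mm wide (y), 16 mm high and 28 mm deep (to x = -90 mm), open to +x. From lip to low end wall is 125 mm, the pack with tongue 136 mm: it cannot go straight down.
- short_pack: Shorter grey battery pack without a tongue, a plain block 70 (x) x 46 (y) x 38 (z) mm; origin at the centre of its underside. It belongs to another appliance and stays where it is.
Mind the look-alikes: they are no part of the job. What is shaped like the pack but green, red or turquoise is not meant.

How it is judged (in metres and radians):
On the way:
1. the tongue's end is under the lip (at least 5 mm in) while the pack is still tilted at least 3 degrees with its other end up (x of tongue_tip in the frame of dock between -0.096 and -0.067 m and y of tongue_tip in the frame of dock between -0.025 and 0.025 m and z of tongue_tip in the frame of dock below 0.022 m and angle between pack's own z axis and vertical between 0.052 and 0.9 rad), for 0.1 s.
At the end, for the whole second after the job is handed in: The long pack rests in the dock the right way up, tongue under the lip by at least 5 mm and within 25 mm of the middle, lying flat on the pocket floor (underside centre within 4.5 mm of it, the tongue's end within 7 mm, tilt under 6 degrees), in line with the dock within 15 degrees, at rest (x of tongue_tip in the frame of dock between -0.096 and -0.067 m and y of tongue_tip in the frame of dock between -0.025 and 0.025 m and z of tongue_tip in the frame of dock below 0.017 m and z of pack in the frame of dock below 0.0145 m and angle between pack's own z axis and vertical below 0.1 rad and angle between the x axis of pack and the x axis of dock, either way round below 0.2618 rad and linear speed of pack below 0.02 m/s and angular speed of pack below 0.2 rad/s); the robot touches nothing.
It fails at once if the short pack is moved by more than 30 mm (distance of short_pack from where it was at the start of the episode above 0.03 m).
It also fails if it takes over 40 s, if anything falls off the work surface, if the arm or the gripper's body presses on something with over 40 N, if the wrist force passes 120 N, or if a joint passes its speed limit or range.

ROBOT

A 6-joint arm with a two-finger parallel gripper is mounted at the origin on the work surface. World frame = base frame: x ahead of the robot, y to its left, z up, the work surface at z = 0. Lengths are in m, angles in degrees, forces in N, time in s.
With the tool pointing down it reaches from about 0.35 to 0.975 m from the base axis. Payload 7.1 kg.
Tool frame: the origin (TCP) lies at the centre of the arm's flange, where the gripper is bolted on; the fingertips stand 182 mm ahead of it and the grasp point (between the pads) lies 163 mm ahead of it; z points along the fingers, y is the line along which they close (so a half turn about z gives the same grasp; the last joint's range is limited). The gripper opens to 88 mm and grips with 3 to 60 N. Pads are 20 mm wide; open, the fingers measure 115 mm over their backs; the gripper's body (75 mm by 178 mm) begins 61 mm behind the grasp point.
Start: joints at [-64.515, 24.242, 93.386, -0, 62.372, -1.089], TCP at [0.28, -0.559, 0.405] pointing down, gripper open.
Joint ranges: [-172.04, 172.04], [-51.8, 120.97], [4.93, 147.93], [-75.15, 255.16], [6.16, 154.13], [-145.62, 145.62]. Speed limits (degrees/s): [136.94, 136.94, 172.46, 180, 180, 180].

INTERFACE

Orientations are given as [roll, pitch, yaw] about the fixed x, y, z axes, in that order (R = Rz(yaw) Ry(pitch) Rx(roll)).
In Python, from plant import ctrl, cams gives the robot as it stands.
- The arm moves only by the tool servo_tool, never from a script. Its argument "motion" is a list of rows, each a list of 7 numbers: the shift along the tool's x, y, z in mm, then the turn, a rotation vector about the tool's x, y, z in degrees, then the closure, from 0 (fully open) to 1 (shut). A call has exactly 8 rows; each row is the pose to reach, as a shift and turn from the pose commanded when the call began, along the tool's axes at that moment; what a row does not reach only later rows make up. A row lasts 1/8 s, in which the tool goes at most 62.5 mm and 10.7 degrees, less where a joint would pass 70% of its speed; a pose out of reach is approached as far as the arm can. A call with a gripper value outside its range is refused whole. The fingers move at their own pace and stop on an object; "newtons" is the grip in N (left out, the last holds). Time passes only in rows, so rows that repeat a pose let the fingers close, or fill a call up. It gives the time, the measured TCP pose, the force, the opening and the grip force at its end, in the units of the state.
- ctrl.get_state(): the state, without advancing time (a new reading comes with each control period).
- cams.snapshot(name): name is "side" or "top"; returns the picture (480x640x3 uint8, red, green, blue); there is no depth.
- cams.get_calibration(name): a dict with "mtx" (3x3 intrinsics, pixels), "T" (4x4, takes a point from camera to world coordinates). Camera axes: x right, y up, looking along -z (the intrinsics and any distortion apply to the point x, -y, -z); pixel columns grow to the right and rows downward; lengths in m; the calibration is good to about 2 mm. A picture is of the moment at which its call begins. get_calibration takes no time and is no camera call.
- ctrl.hand_in(): hands the job in; it is judged then, once.
The state is a dict: "t": time; "q": joint angles; "joint_vel": joint speeds; "effort": joint torques, N m; "tool_pos": TCP position; "tcp_rot": TCP orientation; "force": force on the tool from outside, world axes, zero at the start; "ft_torque": the same for the moment, N m; "grip_width": finger opening in m; "grip_force": force on a finger pad.
Only numpy, scipy, OpenCV 4.12 (cv2) and the standard library are available. Lean on these libraries where they do the work, as an engineer would, in place of code of your own. Each camera call takes 0.05 s, during which the arm holds its last target. There are 200 camera calls.

## Working session

There is one attempt and no reset: what is moved stays moved. The work goes in short steps, Python scripts to look and compute and a tool call to move; the robot and the scene stay as the last step left them, time stands still between calls to the robot, and variables do not carry over. Pictures are saved under pics/ and viewed, at most 10 in all, crops included, and the job is handed in when it is done.

Besides the shell and the picture viewer there is one more tool, called after ">>>" by a JSON object that holds its "op" and its "data", one argument or row to a line. servo_tool: Moves the arm, as the interface text tells. Its arguments: {"type":"object","properties":{"motion":{"type":"array","items":{"type":"array","items":{"type":"number"}}},"newtons":{"type":"number"}},"required":["motion"]}

```bash
mkdir -p pics
python3 - <<'E'
from plant import ctrl,cams
import cv2,numpy as np
for n in("top","side"):
    cv2.imwrite(f"pics/{n}0.png",cams.snapshot(n)[:,:,::-1]); c=cams.get_calibration(n); print(n,{k:(np.round(v,3).tolist() if hasattr(v,'__len__') else v) for k,v in c.items()})
print(ctrl.get_state())
E
```

```text
top {'mtx': [[482.599, 0.0, 320.355], [0.0, 482.599, 238.003], [0.0, 0.0, 1.0]], 'T': [[-0.009, 0.998, -0.066, 0.363], [-1.0, -0.01, -0.02, 0.0], [-0.021, 0.066, 0.998, 0.918], [0.0, 0.0, 0.0, 1.0]]}
side {'mtx': [[606.216, 0.0, 316.156], [0.0, 606.216, 246.849], [0.0, 0.0, 1.0]], 'T': [[-0.998, 0.034, -0.046, 0.358], [-0.058, -0.65, 0.758, 0.822], [-0.004, 0.759, 0.651, 0.751], [0.0, 0.0, 0.0, 1.0]]}
{'t': 0.1, 'q': array([-6.45130111e+01,  2.42815062e+01,  9.34277541e+01, -1.02109946e-03,
        6.23734778e+01, -1.08950409e+00]), 'joint_vel': array([-0.0468167 , -0.02523619, -0.12649596,  0.0131859 ,  0.03182952,
       -0.0125288 ]), 'effort': array([-9.40125051e-05, -5.45611238e+01, -2.74323821e+01,  6.45422889e-02,
        1.88067835e-02, -6.26766837e-05]), 'tool_pos': array([ 0.2795215 , -0.55872161,  0.40395861]), 'tcp_rot': array([-1.79917260e+02, -6.69372519e-04,  2.65769667e+01]), 'force': array([0.23470256, 0.52884563, 0.93225039]), 'ft_torque': array([ 0.01442213,  0.02112846, -0.00601963]), 'grip_force': 0.0, 'grip_width': 0.08758742407326015}
```

View pics/top0.png

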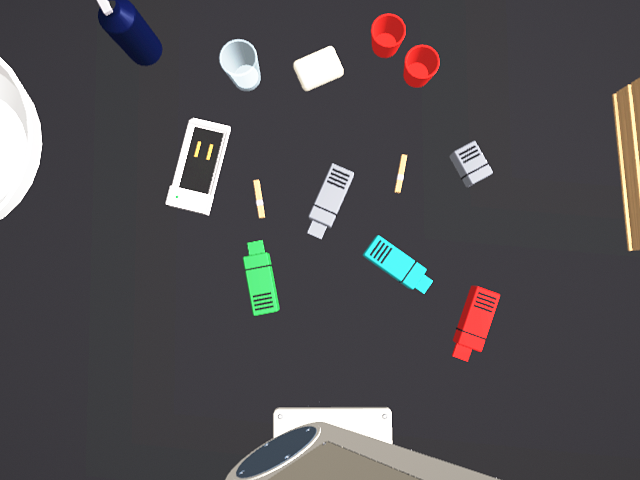

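View pics/side0.png

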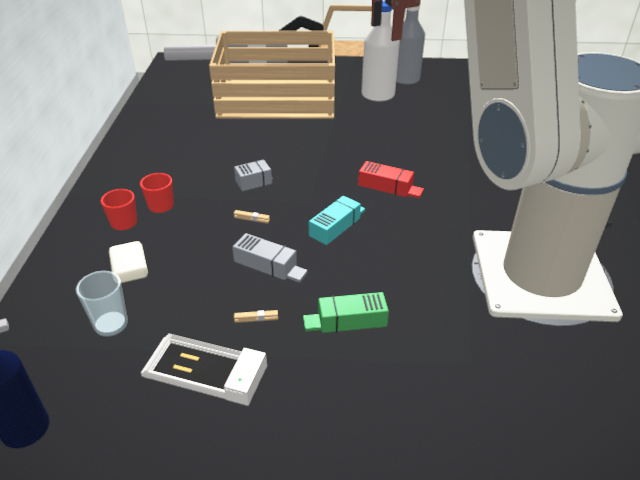

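The top view shows the grey pack centred at about (331,200), with its tongue end at (317,232). The dock is at (199,167) with its lip at (189,200), and the short pack is at (471,163). The side view agrees: pack (265,256), dock (205,368). I'll zoom in on the pack and the dock.

```bash
cat > h.py <<'E'
import numpy as np,cv2
from plant import ctrl,cams
def ray(n,u,v):
    c=cams.get_calibration(n);K=np.array(c["mtx"]);T=np.array(c["T"])
    d=np.array([(u-K[0,2])/K[0,0],-(v-K[1,2])/K[1,1],-1]);return T[:3,3],T[:3,:3]@d
def onz(n,u,v,z):
    o,d=ray(n,u,v);return o+d*(z-o[2])/d[2]
def proj(n,P):
    c=cams.get_calibration(n);K=np.array(c["mtx"]);T=np.array(c["T"])
    p=T[:3,:3].T@(np.asarray(P)-T[:3,3]);return np.array([K[0,2]-K[0,0]*p[0]/p[2],K[1,2]+K[1,1]*p[1]/p[2]])
E
python3 - <<'E'
from h import *
t=cv2.imread("pics/top0.png");s=cv2.imread("pics/side0.png")
f=lambda im,x,y,w,h,k:cv2.resize(im[y:y+h,x:x+w],None,fx=k,fy=k,interpolation=cv2.INTER_CUBIC)
a=np.hstack([f(t,160,110,80,112,5),f(t,295,150,72,112,5)])[:, :760]   # top: dock | pack
cv2.imwrite("pics/z1.png",a)
b=f(s,135,225,180,180,3.3);cv2.imwrite("pics/z2.png",b)
hsv=cv2.cvtColor(t,cv2.COLOR_BGR2HSV)
m=((hsv[...,1]<60)&(hsv[...,2]>95)).astype(np.uint8);
n,l,st,ce=cv2.connectedComponentsWithStats(m)
for i in range(1,n):
    if st[i,4]>150: print(i,st[i],ce[i].round(1))
E
```

```text
1 [ 96   0  17  16 167] [105.    6.5]
2 [ 219   39   42   52 1642] [240.6  63.7]
3 [ 293   45   51   47 1534] [318.1  68.1]
4 [   0   57   43  163 4742] [ 16.6 140.1]
5 [629  86  10  76 161] [633.6 127.6]
6 [ 165  117   66   99 2293] [196.7 170.7]
7 [ 450  140   43   47 1120] [470.9 163.5]
12 [ 307  163   47   77 1695] [328.7 200.6]
29 [  225   407   276    73 10245] [351.2 449. ]
```

View pics/z1.png

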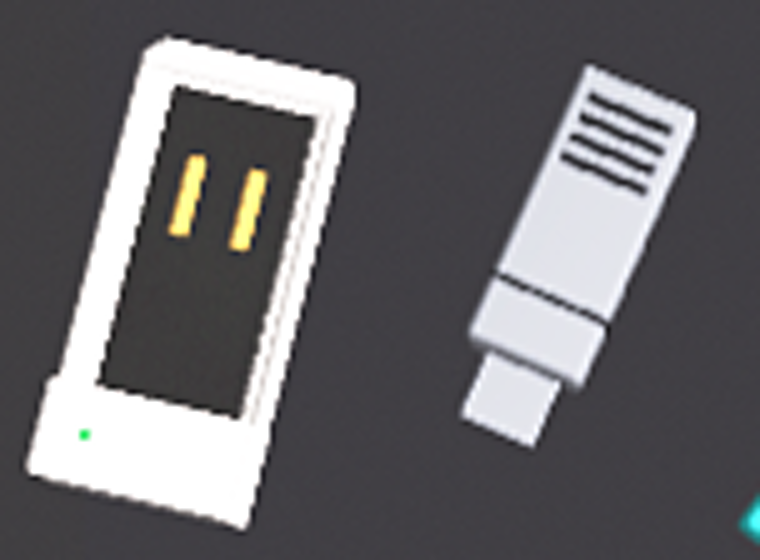

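View pics/z2.png

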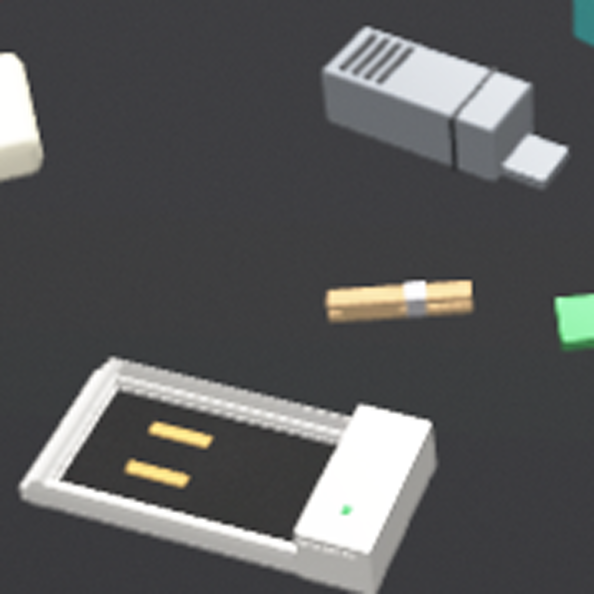

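The top crop shows the pack's top corners at (587,66), (697,113), (582,385), (470,332) and its tongue tip at (461,416)-(537,447). The dock's lip back edge runs (28,472)-(250,527), its free edge (98,383)-(243,418), and the floor's far edge (176,87)-(316,118). I'll cast these onto their planes and check them against the known sizes.

Run:
```python
from h import *
np.set_printoptions(precision=4,suppress=True)
D=lambda u,v,z:onz("top",160+(u+.5)/5-.5,110+(v+.5)/5-.5,z)
P=lambda u,v,z:onz("top",295+(u-400+.5)/5-.5,150+(v+.5)/5-.5,z)
S=lambda u,v,z:onz("side",135+(u+.5)/3.3-.5,225+(v+.5)/3.3-.5,z)
n=np.linalg.norm
def show(name,hl,hr,tl,tr,tipl,tipr):
    c=(hl+hr+tl+tr)/4; d=(hl+hr-tl-tr)/2; tip=(tipl+tipr)/2
    d2=(hl+hr)/2-tip
    print(name,"c",c,"L",n(d),"W",n(hl-hr),n(tl-tr),"yaw",np.degrees(np.arctan2(d[1],d[0])),"yaw tip",np.degrees(np.arctan2(d2[1],d2[0])),"c-tip",n((c-tip)[:2]),"tw",n(tipl-tipr))
show("top",P(587,66,.038),P(697,113,.038),P(470,332,.038),P(582,385,.038),P(461,416,.007),P(537,447,.007))
show("side",S(325,70,.038),S(368,27,.038),S(495,130,.038),S(533,84,.038),S(543,183,.007),S(567,150,.007))
bl,br=D(28,472,.032),D(250,527,.032)
tl,tr=D(176,87,.010),D(316,118,.01)
el,er=D(98,383,.032),D(243,418,.032)
fl,fr=D(50,376,.032),D(270,420,.032)
print("back",bl,br,n(bl-br)); print("far floor",tl,tr,n(tl-tr)); print("lip edge",el,er,(el+er)/2,n(el-er));print("lip front corners",fl,fr,n(fl-fr),n(fl-bl),n(fr-br))
for a,b in((bl,br),(tl,tr),(el,er),(fl,fr)): d=a-b;print(np.degrees(np.arctan2(-d[0],d[1])))
bl,br=S(372,556,.032),S(435,428,.032); fl,fr=S(296,540,.032),S(358,405,.032)
print("side back",bl,br,"front",fl,fr,n(bl-br),n(fl-fr),n(fl-bl))
for a,b in((bl,br),(fl,fr)): d=a-b;print(np.degrees(np.arctan2(-d[0],d[1])))
tl,tr=S(60,480,.01),S(122,392,.01); print("side far floor",tl,tr)
```

```text
top c [ 0.5016 -0.003   0.038 ] L 0.10830037653852606 W 0.044165198937402124 0.04546326059773716 yaw -23.779495912730226 yaw tip -23.89896556870614 c-tip 0.08105857588233269 tw 0.03111289559668311
side c [ 0.5016 -0.      0.038 ] L 0.10688140592589786 W 0.0423866967962422 0.04182450911671752 yaw -24.251031116533685 yaw tip -25.25070532434605 c-tip 0.07906676487023548 tw 0.028890152748974895
back [0.4882 0.3063 0.032 ] [0.4667 0.2232 0.032 ] 0.0858820359733726
far floor [0.6399 0.2584 0.01  ] [0.6269 0.2042 0.01  ] 0.05570716554617886
lip edge [0.5213 0.2805 0.032 ] [0.5075 0.2261 0.032 ] [0.5144 0.2533 0.032 ] 0.056139104357612796
lip front corners [0.5242 0.2985 0.032 ] [0.5066 0.216  0.032 ] 0.08439756185364448 0.03680494582470264 0.04056923052720911
-14.52033772320702
-13.444841501225985
-14.267337269763138
-12.020638853393267
side back [0.4888 0.3094 0.032 ] [0.47  0.238 0.032] front [0.523  0.3029 0.032 ] [0.5073 0.2264 0.032 ] 0.07380248232870695 0.07805461946089495 0.034800738621193476
-14.706895644025051
-11.589179332128964
side far floor [0.6424 0.2599 0.01  ] [0.6264 0.2064 0.01  ]
```

Pack: the two views agree at (0.5016, -0.0015) with yaw -24, and the sizes match. For the dock I'll use both views, then work out the first move.

```bash
cat >> h.py <<'E'
from scipy.spatial.transform import Rotation as Ro
np.set_printoptions(precision=4,suppress=True)
def delta(pos,R):
    s=ctrl.get_state();R0=Ro.from_euler('xyz',s["tcp_rot"],degrees=True)
    print("shift mm",(R0.inv().apply(np.array(pos)-s["tool_pos"])*1000).round(1),"turn",(R0.inv()*R).as_rotvec(degrees=True).round(1))
E
python3 - <<'E'
from h import *
D=lambda u,v,z:onz("top",160+(u+.5)/5-.5,110+(v+.5)/5-.5,z)
S=lambda u,v,z:onz("side",135+(u+.5)/3.3-.5,225+(v+.5)/3.3-.5,z)
for c in (D(218,203,.01),S(168.5,453.5,.01)): print("contacts mid",c)
for d in (D(196,156,.01)-D(178,237,.01),D(258,169,.01)-D(240,250,.01),D(176,87,.01)-D(98,383,.01),S(138,466,.01)-S(178,481,.01),S(150,425,.01)-S(212,441,.01)): print("yaw",np.degrees(np.arctan2(d[1],d[0])))
# dock origin estimates: far floor left corner (63,30), lip front corners
for yaw in(-13.7,):
    R=Ro.from_euler('z',yaw,degrees=True)
    for nm,p,l in(("far left top",D(176,87,.01),(63,30)),("far left side",S(60,480,.01),(63,30)),("far right side",S(122,392,.01),(63,-30)),("side frontL",S(296,540,.032),(-62,39)),("side frontR",S(358,405,.032),(-62,-39)),("side backL",S(372,556,.032),(-98,39)),("side backR",S(435,428,.032),(-98,-39)),("top frontL",D(50,376,.032),(-62,39)),("top backL",D(28,472,.032),(-98,39)),("top edge x",D(170,400.5,.032),(-62,0)),("top backR",D(250,527,.0),(-98,-39))):
        print(nm,p-R.apply([l[0]/1e3,l[1]/1e3,0]))
    for c in (D(218,203,.01),S(168.5,453.5,.01)): print("contacts in axes rel (0.575,0.246)",R.inv().apply(c-[.575,.246,0]))
R=Ro.from_euler('xyz',[180,0,156],degrees=True)
g=np.array([.5016,-.0015])+.005*np.array([np.cos(np.radians(-24)),np.sin(np.radians(-24))])
print(g);delta([g[0],g[1],.30],R)
E
```

```text
contacts mid [0.5944 0.2418 0.01  ]
contacts mid [0.5958 0.2419 0.01  ]
yaw -12.029365698725455
yaw -12.121142821605435
yaw -14.21256225807628
yaw -20.253152738477688
yaw -14.158153459773553
far left top [0.5716 0.2442 0.01  ]
far left side [0.5741 0.2456 0.01  ]
far right side [0.5723 0.2505 0.01  ]
side frontL [0.574  0.2503 0.032 ]
side frontR [0.5768 0.2497 0.032 ]
side backL [0.5747 0.2483 0.032 ]
side backR [0.5745 0.2527 0.032 ]
top frontL [0.5752 0.2459 0.032 ]
top backL [0.5742 0.2452 0.032 ]
top edge x [0.5746 0.2387 0.032 ]
top backR [0.5749 0.2459 0.    ]
contacts in axes rel (0.575,0.246) [0.0198 0.0005 0.01  ]
contacts in axes rel (0.575,0.246) [0.0212 0.001  0.01  ]
[ 0.5062 -0.0035]
shift mm [ 451.1 -395.   104.5] turn [  -0.    -0.1 -129.4]
```

>>> {"op": "servo_tool", "data": {
  "motion": [
    [56,-49,0,0,0,-10,0],
    [112,-98,0,0,0,-20,0],
    [169,-148,10,0,0,-30,0],
    [225,-197,20,0,0,-40,0],
    [281,-246,30,0,0,-50,0],
    [337,-295,40,0,0,-60,0],
    [393,-344,50,0,0,-70,0],
    [450,-394,60,0,0,-80,0]
  ],
  "newtons": 40
}}

```text
t: 1.1
tool_pos: [0.468, -0.0969, 0.3578]
tcp_rot: [180.0, 0.0, 106.9]
force: [1.6, -1.1, 0.2]
grip_width: 0.0879
grip_force: 0.0
```

Run:
```python
from h import *
print(ctrl.get_state()["tool_pos"],ctrl.get_state()["q"],ctrl.get_state()["tcp_rot"],ctrl.get_state()["t"])
delta([.5062,-.0035,.30],Ro.from_euler('xyz',[180,0,156],degrees=True))
```

```text
[ 0.468  -0.0969  0.3578] [-13.119   15.8142 113.7702  -0.0036  50.4055 -30.015 ] [179.9926   0.0075 106.8983] 1.1
shift mm [78.2 63.7 57.8] turn [  0.    0.  -49.1]
```

>>> {"op": "servo_tool", "data": {
  "motion": [
    [15,12,10,0,0,-10,0],
    [31,25,23,0,0,-20,0],
    [47,38,35,0,0,-30,0],
    [62,51,46,0,0,-40,0],
    [78,64,58,0,0,-49,0],
    [78,64,58,0,0,-49,0],
    [78,64,58,0,0,-49,0],
    [78,64,58,0,0,-49,0]
  ]
}}

```text
t: 2.1
tool_pos: [0.5066, -0.0064, 0.3005]
tcp_rot: [180.0, 0.0, 155.4]
force: [-0.3, 0.0, -0.6]
grip_width: 0.0879
grip_force: 0.0
```

Run:
```python
from h import *
delta([.5062,-.0035,.196],Ro.from_euler('xyz',[180,0,156],degrees=True))
s=ctrl.get_state();print(s["q"],s["tool_pos"],s["tcp_rot"])
cv2.imwrite("pics/side1.png",cams.snapshot("side")[120:350,120:440,::-1].repeat(2,0).repeat(2,1))
```

```text
shift mm [  1.6   2.4 104.5] turn [ 0.   0.  -0.6]
[ -2.0669  23.3616 112.3454  -0.0057  44.2635 -67.5061] [ 0.5066 -0.0064  0.3005] [179.9924   0.0288 155.4433]
```

View pics/side1.png

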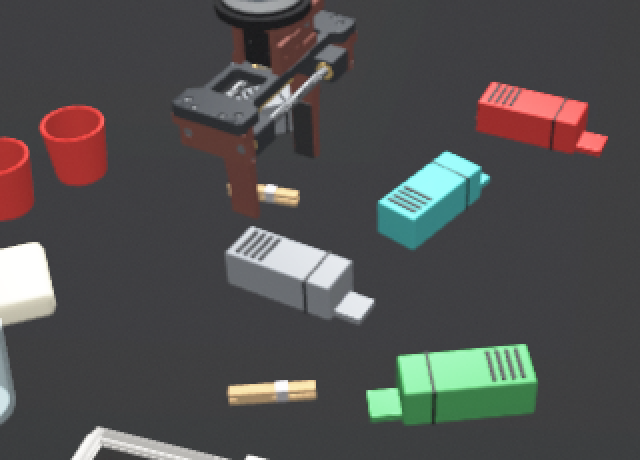

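The gripper is above the pack (picture about (250,90)-(270,210) over the pack at (295,270)) and its fingers span the pack's width. I'll descend and grip.

>>> {"op": "servo_tool", "data": {
  "motion": [
    [1,2,20,0,0,-0.6,0],
    [1.6,2.4,45,0,0,-0.6,0],
    [1.6,2.4,70,0,0,-0.6,0],
    [1.6,2.4,90,0,0,-0.6,0],
    [1.6,2.4,104.5,0,0,-0.6,0],
    [1.6,2.4,104.5,0,0,-0.6,0],
    [1.6,2.4,104.5,0,0,-0.6,0],
    [1.6,2.4,104.5,0,0,-0.6,1]
  ],
  "newtons": 40
}}

```text
t: 3.15
tool_pos: [0.5066, -0.003, 0.1963]
tcp_rot: [180.0, 0.1, 156.2]
force: [0.4, 0.0, 0.2]
grip_width: 0.0808
grip_force: 0.0
```

>>> {"op": "servo_tool", "data": {
  "motion": [
    [0,0,0,0,0,0,1],
    [0,0,0,0,0,0,1],
    [0,0,0,0,0,0,1],
    [0,0,0,0,0,0,1],
    [0,0,0,0,0,0,1],
    [0,0,0,0,0,0,1],
    [0,0,0,0,0,0,1],
    [0,0,0,0,0,0,1]
  ]
}}

```text
t: 4.15
tool_pos: [0.5063, -0.003, 0.1956]
tcp_rot: [-180.0, -0.0, 156.2]
force: [-0.7, -2.2, 4.0]
grip_width: 0.0457
grip_force: 40.0
```

```bash
cat >> h.py <<'E'
DO=np.array([.5745,.2468,0]);YAW=-13.9;PX=.0049
def goal(tx,tz,tilt,dy=0):
    Rd=Ro.from_euler('z',YAW,degrees=True);Rp=Rd*Ro.from_euler('y',-tilt,degrees=True);Rt=Rp*Ro.from_euler('y',180,degrees=True)
    tip=DO+Rd.apply([tx/1e3,dy/1e3,tz/1e3]); pos=tip-Rt.apply([PX+.081,0,.1956]); print("goal",pos);delta(pos,Rt);return pos,Rt
E
python3 -c "
from h import *
goal(-45,70,10)"
```

```text
goal [0.58   0.2454 0.2775]
shift mm [ 32.9 257.1 -81.9] turn [ -0.9 -10.   -9.9]
```

>>> {"op": "servo_tool", "data": {
  "motion": [
    [0,0,-10,0,0,0,1],
    [0,0,-25,0,0,0,1],
    [0,0,-40,0,0,0,1],
    [0,0,-55,0,0,0,1],
    [0,0,-70,0,0,0,1],
    [0,0,-80,0,0,0,1],
    [0,0,-80,0,0,0,1],
    [0,0,-80,0,0,0,1]
  ]
}}

```text
t: 5.15
tool_pos: [0.506, -0.003, 0.2753]
tcp_rot: [-180.0, -0.0, 156.2]
force: [1.0, 0.6, -4.6]
grip_width: 0.0462
grip_force: 40.0
```

```bash
python3 -c "
from h import *
goal(-45,70,10)"
```

```text
goal [0.58   0.2454 0.2775]
shift mm [ 32.7 257.1  -2.3] turn [ -0.9 -10.   -9.9]
```

>>> {"op": "servo_tool", "data": {
  "motion": [
    [4,30,-1,0,-1,-1,1],
    [9,70,-2,-0.3,-3,-3,1],
    [15,115,-2,-0.4,-5,-5,1],
    [21,165,-2,-0.6,-6.5,-6.5,1],
    [27,210,-2,-0.8,-8,-8,1],
    [31,245,-2.3,-0.9,-9.5,-9.5,1],
    [32.7,257,-2.3,-0.9,-10,-9.9,1],
    [32.7,257,-2.3,-0.9,-10,-9.9,1]
  ]
}}

```text
t: 6.15
tool_pos: [0.5797, 0.2455, 0.2769]
tcp_rot: [-180.0, 9.9, 166.2]
force: [0.4, -0.4, -4.9]
grip_width: 0.0458
grip_force: 40.0
```

Run:
```python
from h import *
goal(-45,70,10)
pos,R=goal(-45,30,10)
im=cams.snapshot("side")
cv2.imwrite("pics/side2.png",cv2.resize(im[250:450,90:330,::-1],None,fx=3,fy=3,interpolation=cv2.INTER_CUBIC))
s=ctrl.get_state();print(s["q"])
Rt=Ro.from_euler('xyz',s["tcp_rot"],degrees=True)
for p in ((-81,15,7),(-81,-15,7),(55,23,38),(55,-23,38),(55,23,0)):
    w=s["tool_pos"]+Rt.apply([PX-p[0]/1e3,p[1]/1e3,.1956-p[2]/1e3]);print(p,w,(proj("side",w)-[90,250])*3)
```

```text
goal [0.58   0.2454 0.2775]
shift mm [-0.4  0.  -0.6] turn [-0.  -0.1  0.1]
goal [0.58   0.2454 0.2375]
shift mm [ 6.5  0.  38.8] turn [-0.  -0.1  0.1]
[ 23.0209  32.7498  99.473   -9.2829  40.2359 -46.3766]
(-81, 15, 7) [0.5325 0.2716 0.0764] [384.9564 302.833 ]
(-81, -15, 7) [0.5253 0.2425 0.0764] [410.3558 256.7894]
(55, 23, 38) [0.6593 0.2485 0.1303] [113.3232 178.5213]
(55, -23, 38) [0.6482 0.2039 0.1304] [162.4788 112.5771]
(55, 23, 0) [0.6656 0.2469 0.0929] [117.3862 229.1668]
```

View pics/side2.png

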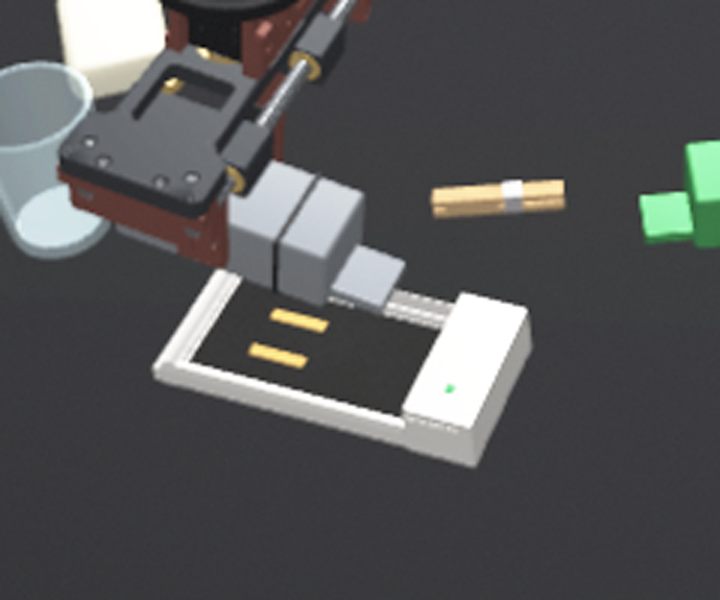

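The side picture shows the pack level sideways with its heel up. Its tongue tip is at (378,312)-(405,262), within about 2 px of prediction, and the offset matches this camera's bias on the dock. The lip is at (435,370). I'll lower the pack in front of the lip.

```bash
python3 -c "
from h import *
goal(-47,13,10);goal(-82,13,10)"
```

```text
goal [0.578  0.2459 0.2205]
shift mm [11.5  0.9 55.3] turn [-0.1 -0.1  0. ]
goal [0.544  0.2543 0.2205]
shift mm [45.9  0.8 49.3] turn [-0.1 -0.1  0. ]
```

>>> {"op": "servo_tool", "data": {
  "motion": [
    [2,0,10,0,0,0,1],
    [4,0.4,20,0,0,0,1],
    [6,0.5,30,0,0,0,1],
    [8,0.7,40,0,0,0,1],
    [10,0.8,48,0,0,0,1],
    [11.5,0.9,55.3,0,0,0,1],
    [11.5,0.9,55.3,0,0,0,1],
    [11.5,0.9,55.3,0,0,0,1]
  ]
}}

```text
t: 7.2
tool_pos: [0.5789, 0.2468, 0.2217]
tcp_rot: [179.9, 10.1, 166.1]
force: [0.2, 0.4, -4.9]
grip_width: 0.0457
grip_force: 40.0
```

Run:
```python
from h import *
goal(-47,13,10);goal(-82,13,10)
a=cams.snapshot("side")[280:430,120:300,::-1];b=cams.snapshot("top")[110:222,150:250,::-1]
cv2.imwrite("pics/both3.png",np.hstack([cv2.resize(a,(480,400),interpolation=cv2.INTER_CUBIC),cv2.resize(b,(320,400),interpolation=cv2.INTER_CUBIC)]))
```

```text
goal [0.578  0.2459 0.2205]
shift mm [ 0.8 -1.1  1. ] turn [ 0.1  0.1 -0. ]
goal [0.544  0.2543 0.2205]
shift mm [35.3 -1.  -5.1] turn [ 0.1  0.1 -0. ]
```

View pics/both3.png

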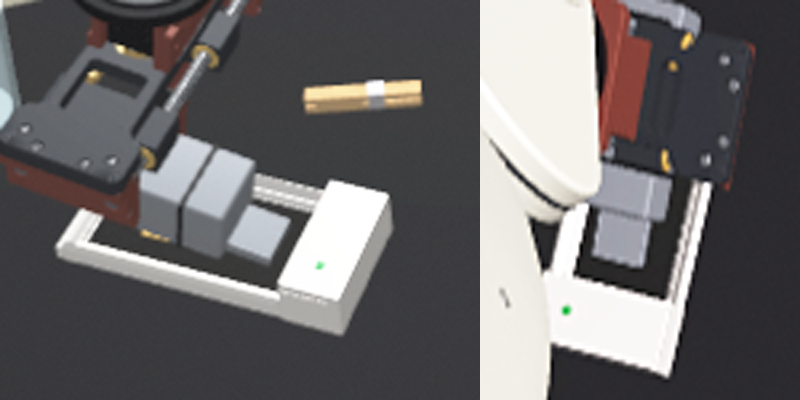

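The tongue lies in the pocket in front of the lip (side crop (265,240), top crop (620,262)), centred, with a gap of about 15 mm. I'll slide it in.

>>> {"op": "servo_tool", "data": {
  "motion": [
    [5,-0.5,0.2,0,0,0,1],
    [11,-0.8,-0.8,0,0,0,1],
    [17,-1,-1.9,0,0,0,1],
    [23,-1,-3,0,0,0,1],
    [29,-1,-4,0,0,0,1],
    [35.3,-1,-5.1,0,0,0,1],
    [35.3,-1,-5.1,0,0,0,1],
    [35.3,-1,-5.1,0,0,0,1]
  ]
}}

```text
t: 8.3
tool_pos: [0.544, 0.2543, 0.2204]
tcp_rot: [180.0, 10.0, 166.1]
force: [0.1, 0.1, -5.5]
grip_width: 0.0459
grip_force: 40.0
```

Run:
```python
from h import *
for t,z in((10,13),(7.5,12.5),(5,12),(2.5,11.5),(0,11)): goal(-81,z,t)
a=cams.snapshot("side")[280:430,120:300,::-1];b=cams.snapshot("top")[110:222,150:250,::-1]
cv2.imwrite("pics/both4.png",np.hstack([cv2.resize(a,(480,400),interpolation=cv2.INTER_CUBIC),cv2.resize(b,(320,400),interpolation=cv2.INTER_CUBIC)]))
```

```text
goal [0.545  0.2541 0.2205]
shift mm [-1.  0.  0.] turn [0. 0. 0.]
goal [0.5538 0.2519 0.2176]
shift mm [-9.4  0.   4.4] turn [0.  2.5 0. ]
goal [0.5624 0.2498 0.2143]
shift mm [-17.5   0.    9.2] turn [0. 5. 0.]
goal [0.5709 0.2477 0.2107]
shift mm [-25.5  -0.   14.4] turn [0.  7.5 0. ]
goal [0.5793 0.2456 0.2066]
shift mm [-33.3  -0.   19.9] turn [ 0. 10.  0.]
```

View pics/both4.png

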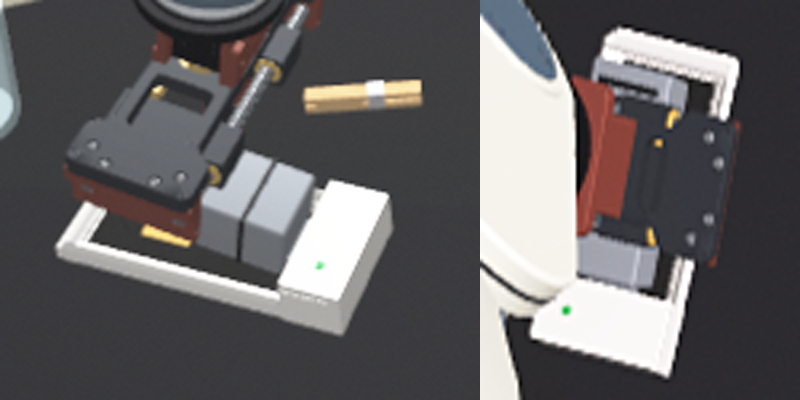

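The tongue is hidden under the lip, and the block's front sits just short of the lip (side crop (300,220)). There is no contact force. I'll swing the heel down.

>>> {"op": "servo_tool", "data": {
  "motion": [
    [-4,0,1.8,0,1,0,1],
    [-9.4,0,4.4,0,2.5,0,1],
    [-13.5,0,6.8,0,3.8,0,1],
    [-17.5,0,9.2,0,5,0,1],
    [-21.5,0,11.8,0,6.3,0,1],
    [-25.5,0,14.4,0,7.5,0,1],
    [-29.4,0,17,0,8.7,0,1],
    [-33,0,19.6,0,9.9,0,1]
  ]
}}

```text
t: 9.4
tool_pos: [0.5791, 0.2456, 0.2066]
tcp_rot: [180.0, 0.1, 166.1]
force: [1.1, -1.3, -4.5]
grip_width: 0.0458
grip_force: 40.0
```

Run:
```python
from h import *
goal(-81,11,0);print(ctrl.get_state()["force"])
```

```text
goal [0.5793 0.2456 0.2066]
shift mm [-0.2  0.1  0. ] turn [0.  0.1 0. ]
[ 1.0538 -1.3226 -4.5383]
```

Flat and about 1 mm above the floor. I'll lower it the last bit, open, and retreat.

>>> {"op": "servo_tool", "data": {
  "motion": [
    [0,0,0.8,0,0,0,1],
    [0,0,1,0,0,0,1],
    [0,0,1,0,0,0,0.8],
    [0,0,1,0,0,0,0.5],
    [0,0,1,0,0,0,0.2],
    [0,0,1,0,0,0,0],
    [0,0,1,0,0,0,0],
    [0,0,1,0,0,0,0]
  ]
}}

```text
t: 10.4
tool_pos: [0.5788, 0.2457, 0.2059]
tcp_rot: [180.0, 0.1, 166.1]
force: [-0.9, -0.1, -0.6]
grip_width: 0.0826
grip_force: 0.0
```

>>> {"op": "servo_tool", "data": {
  "motion": [
    [0,0,-10,0,0,0,0],
    [0,0,-30,0,0,0,0],
    [0,0,-60,0,0,0,0],
    [0,0,-90,0,0,0,0],
    [0,-30,-120,0,0,0,0],
    [0,-80,-140,0,0,0,0],
    [0,-130,-140,0,0,0,0],
    [0,-180,-140,0,0,0,0]
  ]
}}

```text
t: 11.4
tool_pos: [0.5348, 0.0696, 0.3478]
tcp_rot: [179.9, 0.3, 166.1]
force: [1.2, 1.1, -0.8]
grip_width: 0.0878
grip_force: 0.0
```

Run:
```python
from h import *
a=cams.snapshot("side")[280:430,120:300,::-1];b=cams.snapshot("top")[110:222,150:250,::-1]
cv2.imwrite("pics/both5.png",np.hstack([cv2.resize(a,(480,400),interpolation=cv2.INTER_CUBIC),cv2.resize(b,(320,400),interpolation=cv2.INTER_CUBIC)]))
```

```text
(no output)
```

View pics/both5.png

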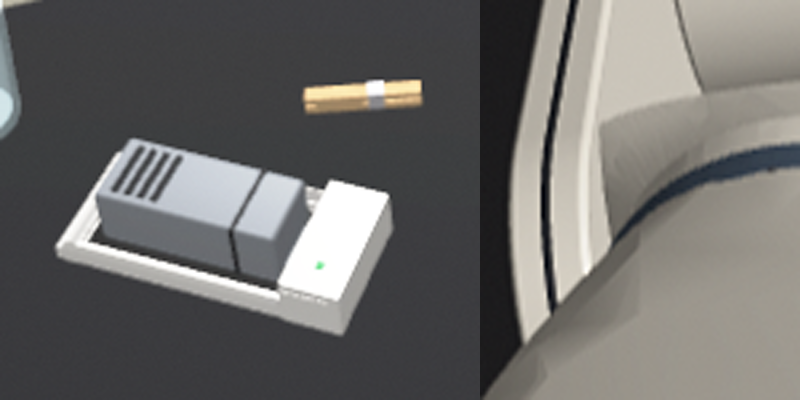

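The pack lies flat and in line in the dock (side crop (200,210)). Its heel bottom at about (103,235) is clear of the end wall at about (89,241), and the tongue is under the lip. Handing in.

```bash
python3 -c "
from plant import ctrl
print(ctrl.hand_in())"
```

```text
the job is handed in; nothing more can be done
None
```

The long pack is in the dock, tongue hooked under the lip and lying flat as far as the last side picture shows. I let go and handed the job in at about 11.5 s; no verdict came back, and I never moved the arm near the short pack.

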